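# Ratchet the mould clamp open and unnest the inner felting mould

## Robot

A 6-joint arm with a two-finger parallel gripper is mounted at the origin on the work surface. World frame = base frame: x ahead of the robot, y to its left, z up, the work surface at z = 0. Lengths are in m, angles in degrees, forces in N, time in s.
With the tool pointing down it reaches from about 0.4 to 0.825 m from the base axis. Payload 7 kg.
Tool frame: the origin (TCP) lies between the finger pads; the fingertips stand ctrl.nose_length ahead of it and the grasp point (between the pads) lies 2 mm behind it (ctrl.nose_length is the distance from the TCP to the fingertips, in m); z points along the fingers, y is the line along which they close (so a half turn about z gives the same grasp; the last joint's range is limited). The gripper opens to 88 mm and grips with 3 to 60 N. Pads are 19 mm wide; open, the fingers measure 130 mm over their backs; the gripper's body (78 mm by 193 mm) begins 47 mm behind the grasp point.
Start: joints at [-52.133, 20.546, 0.682, 0, -70.136, -16.507], TCP at [0.246, -0.629, 0.244] pointing down, gripper open.
Joint ranges: [-176.03, 176.03], [-82.01, 121.73], [-58.28, 71.71], [-173.87, 95.51], [-174.79, -0.11], [-173.66, 173.66]. Speed limits (degrees/s): [136.94, 136.94, 172.46, 180, 180, 180].

## Interface

Orientations are given as [roll, pitch, yaw] about the fixed x, y, z axes, in that order (R = Rz(yaw) Ry(pitch) Rx(roll)).
In Python, from plant import ctrl gives the robot as it stands.
- The arm moves only by the tool apply_moves, never from a script. Its argument "commands" is a list of rows, each a list of 3 entries, a list of its own where there are three numbers: the shift along the world's x, y, z in cm, then the turn about the world's z in rad, then the closure, from 0 (fully open) to 1 (shut). In form: [[[x, y, z], turn, jaw], ...]. A call has 1 to 20 rows; each row is the pose to reach, as a shift and turn from the pose commanded when the call began; what a row does not reach only later rows make up. A row lasts 1/12 s, in which the tool goes at most 41.7 mm and 7.16 degrees, less where a joint would pass 70% of its speed; a pose out of reach is approached as far as the arm can. A call with a gripper value outside its range is refused whole. The fingers move at their own pace and stop on an object; the grip force is fixed at half the most. Time passes only in rows, so rows that repeat a pose let the fingers close. It gives the time, the measured TCP pose, the force, the opening and the grip force at its end, in the units of the state.
- ctrl.get_obs(): the state, without advancing time (a new reading comes with each control period).
- ctrl.snapshot(name): name is "scene" or "top"; returns a dict with "img" (480x640x3 uint8, red, green, blue), "fx", "fy", "cx", "cy" (pixels), "T" (4x4, takes a point from camera to world coordinates). Camera axes: x right, y up, looking along -z (the intrinsics and any distortion apply to the point x, -y, -z); pixel columns grow to the right and rows downward; lengths in m; the calibration is good to about 2 mm. A picture is of the moment at which its call begins. There is no depth.
- ctrl.close_job(): hands the job in; it is judged then, once.
Trained networks look in a picture, given as the dict that the camera call returned (one of the last four; its "shot" number tells which), for a name from the list of things; names that differ only in an ending like _2 or _b are one class to them, and where a whole thing is asked for, a point or a joint stands for the part that bears it (a point fixed in the world has none). Each returns a list of dicts, best first, with "score" (0 to 1); they miss things now and then, are a little off and sometimes report something else, mostly with a low value. They report only what shows in the picture. A call takes as long as a camera call. They do not tell look-alikes from the thing itself.
- ctrl.search_frame(picture, target): "at" ([column, row] in pixels, amid what is visible of it).
- ctrl.spot_point(picture, target): "at" ([column, row] in pixels: a listed point, or the origin of a listed thing).
The state is a dict: "clock": time; "joint_pos": joint angles; "qvel": joint speeds; "tau": joint torques, N m; "tool_pos": TCP position; "orientation": TCP orientation; "force": force on the tool from outside, world axes, zero at the start; "moment": the same for the moment, N m; "opening": finger opening in m; "gripper_force": force on a finger pad.
Only numpy, scipy, OpenCV 4.12 (cv2) and the standard library are available. Lean on these libraries where they do the work, as an engineer would, in place of code of your own. Each camera call takes 0.05 s, during which the arm holds its last target. There are 200 camera calls.

## Task

Work the ratchet wrench of the mould clamp back and forth until the lips of both jaws stand at least 20 mm clear of the inner mould's rim, moving the jaws only with the wrench. Then ease the inner aluminium mould straight up out of the outer mould and stand it upright, gently, in the middle of the round cork mat. Keep the mould upright all the way and do not shift the dish, scissors, felt stones or brush that lie around.

Things in the scene. Friction and masses are not known exactly. Their poses are not given: they have to be found in the camera images.
- clamp: Grey cast clamp bolted down. Origin on the wrench's vertical spindle axis, at the worktop. In its frame (x away from the robot, y left at yaw 0) the nest of moulds is centred at (0, 190 mm) and the two jaws slide apart along its x there. Base plates 20 mm thick: 130 x 170 mm around the spindle, 265 x 100 mm under the nest.
- nest_seat (a point): On the nest's axis, on the inner floor of the fixed dark steel outer mould, 26 mm above the worktop: the inner mould's underside sits here at the start. Outer mould: 75 mm across, rim 80 mm above the worktop. Four sprung rubber pads inside it hold the inner mould by friction: pulling it out takes about 7 to 11 N, weight included, over roughly the first 20 mm.
- spindle (a joint): Clamp spindle, rad, counter-clockwise from above positive: 0 to 0.2 at the start (jaws shut), hard stop at 4.0. Each jaw moves out 14 mm per rad: above 2.4 both lips are 20 mm clear of the mould's rim. Only the wrench's ratchet turns it; it stays where it is left (friction 0.9 N m), also when the wrench returns.
- wrench (a joint): Swing of the ratchet wrench about the spindle, rad, 0 to 1.2 between stops, counter-clockwise from above positive. The handle points in clamp-frame direction pi - 0.4 + value (0: toward the robot and slightly to the nest; 1.2: away from the nest). Positive swing drives the spindle open after up to 0.4 rad of free play; swinging back slips freely. 6 to 9 N at the grip; stays where left.
- wrench_grip (a point): On the axis of the wrench's upright black round grip, 105 mm above the worktop, 150 mm from the spindle axis. The grip is a post of 24 mm diameter (27 mm at its top) from 64 to 130 mm above the worktop, on the end of the steel handle (24 mm wide, top at 62 mm). The wrench's head is a steel disc 108 mm across, top at 72 mm, with a square nut up to 96 mm.
- jaw_front: Steel jaw on the robot's side of the nest: upright 24 mm wide, 14 mm thick, with a lip over the inner mould's rim that keeps it from being lifted; top 148 mm above the worktop. Shut, the lip ends 17 mm from the nest axis and the upright's outer face is 59 mm from it; each moves out by 14 mm per rad of spindle. Its origin, moving with it, lies on the nest axis at the worktop when shut.
- jaw_back: The same jaw on the far side of the nest, mirrored; both move apart together.
- mould: Inner mould: aluminium beaker, open top, 110 mm tall, 56 mm outer diameter from 32 mm up (61 mm over the thin rolled rim), tapering to 44 mm at the foot, wall 3 mm, 0.2 to 0.4 kg. Origin at the centre of its underside, z along its axis. At the start it sits in the outer mould, rim 136 mm above the worktop, upper 56 mm standing out.
- mat: Round cork mat, 130 mm across and 8 mm thick, fixed to the worktop, left or right of the clamp (it swaps places with the dish). Origin at the centre of its underside, on the worktop.
- dish: White fluted dish, 130 mm across, 33 mm high, with a bar of soap in it; leave alone. Origin at the centre of its underside.
- scissors: Steel scissors with black handles, 200 mm long, lying flat; leave alone. Origin at the pivot.
- felt_stone: Purple felted stone, 84 mm across, 38 mm high; leave alone. Origin at the centre of its underside.
- felt_stone2: Dark green felted stone of the same size, at the far side; leave alone.
- brush: Hand brush lying at the right; leave alone. Origin at the middle of its underside.
Not all that is in view belongs to the job. There is more than one size of the mat; the job needs the largest.

How it is judged:
By the outcome, as a careful person would: the job done as asked, in the order asked, and still so for the second after the job is handed in, with the robot touching nothing.
It also fails if it takes over 61 s, if anything falls off the work surface, if the arm or the gripper's body presses on something with over 40 N, if the wrist force passes 120 N, or if a joint passes its speed limit or range.

## Working session

There is one attempt and no reset: what is moved stays moved. The work goes in short steps, Python scripts to look and compute and a tool call to move; the robot and the scene stay as the last step left them, time stands still between calls to the robot, and variables do not carry over. Pictures are saved under pics/ and viewed, at most 10 in all, crops included, and the job is handed in when it is done.

Besides the shell and the picture viewer there is one more tool, called after "Call:" as name(argument=value, ...) on one line, values as JSON. apply_moves: Moves the arm, as the interface text tells. Its arguments: {"type":"object","properties":{"commands":{"type":"array"}},"required":["commands"]}

```bash
mkdir -p pics
cat > h.py <<'E'
import numpy as np, cv2
from plant import ctrl
def ray(p,px):
    d=np.array([(px[0]-p["cx"])/p["fx"],-(px[1]-p["cy"])/p["fy"],-1.0])
    T=np.array(p["T"]); return T[:3,3],T[:3,:3]@d
def onz(p,px,z):
    o,d=ray(p,px); return o+d*(z-o[2])/d[2]
def pix(p,X):
    T=np.array(p["T"]); c=T[:3,:3].T@(np.array(X)-T[:3,3])
    return np.array([p["cx"]+p["fx"]*c[0]/-c[2],p["cy"]+p["fy"]*(-c[1])/-c[2]])
def save(p,n,box=None,s=1):
    im=np.array(p["img"])[:,:,::-1]
    if box: im=im[box[1]:box[3],box[0]:box[2]]
    cv2.imwrite("pics/"+n,cv2.resize(im,None,fx=s,fy=s,interpolation=cv2.INTER_CUBIC))
E
python3 - <<'E'
from h import *
print(ctrl.nose_length, {k:v for k,v in ctrl.get_obs().items()})
for n in("top","scene"):
    p=ctrl.snapshot(n); save(p,n+"1.png"); print(n,[k for k in p],np.round(p["T"],3).tolist(),p["fx"],p["cx"])
    for t,z in [("clamp",0),("nest_seat",.026),("wrench_grip",.105),("mould",.026),("mat",0),("dish",0),("scissors",0),("felt_stone",0),("felt_stone2",0),("brush",0),("jaw_front",0),("jaw_back",0)]:
        for r in ctrl.spot_point(p,t)[:3]:
            print(t,np.round(r["at"]),round(r["score"],2),np.round(onz(p,r["at"],z),3))
E
```

```text
0.017 {'clock': 0.0, 'joint_pos': array([-5.21322865e+01,  2.05920350e+01,  6.33758393e-01, -2.05932076e-02,
       -7.01341394e+01, -1.65079591e+01]), 'qvel': array([-0.05438518,  0.02984545, -0.03549987, -0.0143505 , -0.05900986,
       -0.0140667 ]), 'tau': array([-6.37036428e-04, -5.82716954e+01,  2.93052721e+01,  6.99712291e+00,
        6.82882121e-03, -1.67053158e-04]), 'tool_pos': array([ 0.24567922, -0.6282162 ,  0.24261427]), 'orientation': array([ 1.79905892e+02, -7.70165444e-03, -1.58647253e+02]), 'force': array([-0.77636137, -0.40161703,  0.66888806]), 'moment': array([-0.01417233,  0.04965523, -0.00096574]), 'gripper_force': 0.0, 'opening': 0.08716500838341774}
top ['img', 'fx', 'fy', 'cx', 'cy', 'T', 'shot'] [[0.02, 0.995, -0.101, 0.465], [-1.0, 0.019, -0.008, -0.013], [-0.006, 0.101, 0.995, 1.197], [0.0, 0.0, 0.0, 1.0]] 441.7386034849351 310.8458155279967
clamp [321. 234.] 0.65 [ 0.6   -0.031  0.   ]
nest_seat [251. 228.] 0.66 [0.61  0.157 0.026]
wrench_grip [362. 276.] 0.58 [ 0.488 -0.131  0.105]
mould [258. 232.] 0.82 [0.6   0.139 0.026]
mat [176. 267.] 0.96 [0.504 0
[... 1007 characters left out ...]
wrench_grip [270. 204.] 0.59 [ 0.479 -0.138  0.105]
mould [378. 275.] 0.58 [0.607 0.141 0.026]
mat [466. 256.] 0.92 [0.505 0.362 0.   ]
mat [400. 213.] 0.8 [0.375 0.194 0.   ]
mat [448. 208.] 0.59 [ 0.343  0.325 -0.   ]
dish [179. 230.] 0.92 [ 0.502 -0.396  0.   ]
scissors [475. 323.] 0.83 [0.696 0.366 0.   ]
felt_stone [202. 320.] 0.94 [ 0.757 -0.255  0.   ]
felt_stone [267. 341.] 0.76 [ 0.794 -0.095  0.   ]
felt_stone2 [202. 320.] 0.94 [ 0.757 -0.255  0.   ]
felt_stone2 [267. 341.] 0.76 [ 0.794 -0.095  0.   ]
brush [139. 285.] 0.82 [ 0.684 -0.437  0.   ]
brush [380. 273.] 0.63 [0.584 0.147 0.   ]
jaw_back [379. 282.] 0.95 [0.608 0.145 0.   ]
jaw_back [273. 202.] 0.26 [ 0.373 -0.163 -0.   ]
```

View pics/top1.png

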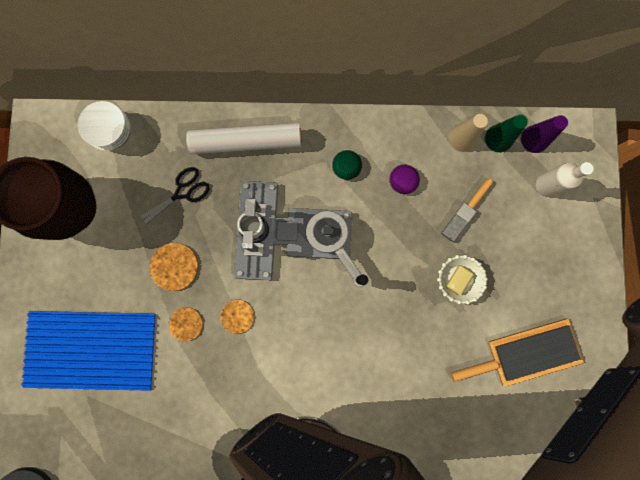

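View pics/scene1.png

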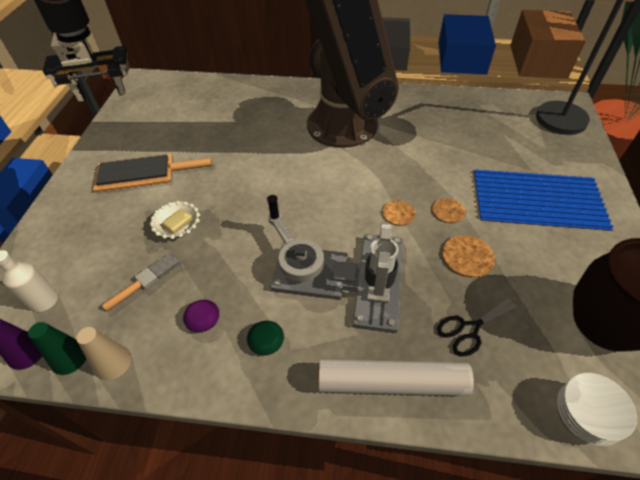

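Candidates for the mat: top (174,267), which is clearly the largest, and small ones at (186,324) and (237,316). For the grip: black knob at top (362,280) only. The mould is the beaker at (250,228), and the dark jug at (45,198) isn't it. I'll check the choice in an overlay crop.

```bash
cat > ov.py <<'E'
from h import *
import sys
def model(cx,cy,yaw,v,th=0.1):
    c,s=np.cos(yaw),np.sin(yaw); W=lambda x,y,z:np.array([cx+c*x-s*y,cy+s*x+c*y,z])
    circ=lambda x,y,z,r:[W(x+r*np.cos(a),y+r*np.sin(a),z) for a in np.linspace(0,6.283,40)]
    a=np.pi-.4+v; g=(.15*np.cos(a),.15*np.sin(a)); j=.014*th
    rect=lambda x0,x1,y0,y1,z:[W(x0,y0,z),W(x1,y0,z),W(x1,y1,z),W(x0,y1,z),W(x0,y0,z)]
    return [circ(0,0,.072,.054),circ(0,.19,.136,.0305),circ(*g,.130,.0135),rect(-.065,.065,-.085,.085,.02),
      rect(-.1325,.1325,.14,.24,.02),rect(-.059-j,-.017-j,.178,.202,.148),rect(.017+j,.059+j,.178,.202,.148)], W(*g,.105), W(0,.19,0)
def draw(p,curves,n,box,s):
    im=cv2.resize(np.array(p["img"])[box[1]:box[3],box[0]:box[2],::-1],None,fx=s,fy=s,interpolation=cv2.INTER_CUBIC)
    for c in curves:
        q=np.array([(pix(p,X)-box[:2]+.5)*s for X in c]).round().astype(np.int32)
        cv2.polylines(im,[q],False,(0,0,255),1)
    return im
E
python3 - <<'E'
from ov import *
cur,g,n=model(.602,-.036,-.05,1.15); print(g,n)
t=ctrl.snapshot("top"); s=ctrl.snapshot("scene")
mat=[[.504+.065*np.cos(a),.362+.065*np.sin(a),.008] for a in np.linspace(0,6.283,40)]
a=draw(t,cur+[mat],"",(140,170,390,310),3); b=draw(s,cur+[mat],"",(250,180,510,330),3)
a=cv2.resize(a,(780,437))
cv2.imwrite("pics/ovt.png",a); cv2.imwrite("pics/ovs.png",b)
E
```

```text
[ 0.48727367 -0.13263265  0.105     ] [0.61149604 0.15376255 0.        ]
```

View pics/ovt.png

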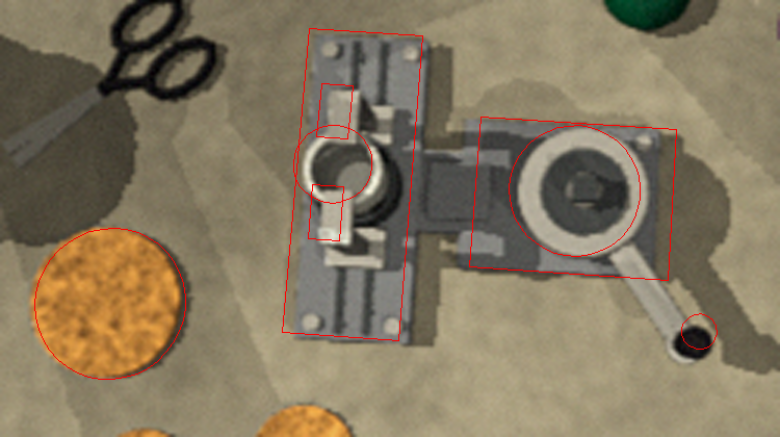

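View pics/ovs.png

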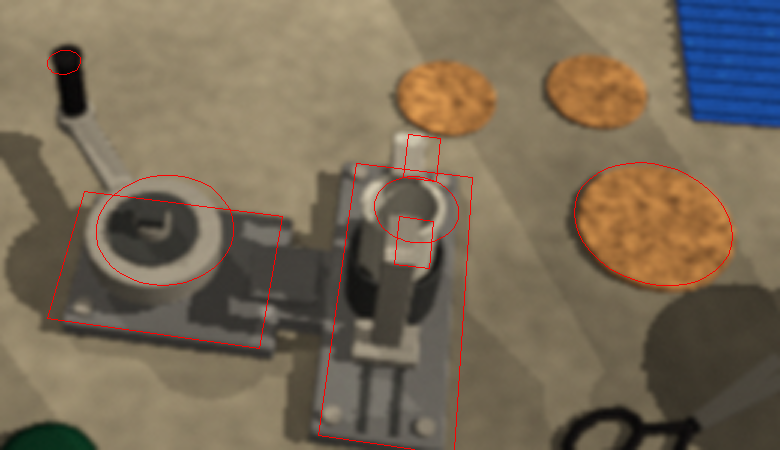

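```bash
cat > fit.py <<'E'
from ov import *
from scipy.optimize import least_squares
t=ctrl.snapshot("top"); s=ctrl.snapshot("scene")
T=lambda u,v:np.array([u/3.12+140-.5,v/3.12+170-.5]); S=lambda u,v:np.array([u/3+250-.5,v/3+180-.5])
obs=[(t,0,T(583,192)),(t,1,T(343,168)),(t,2,T(694,341)),(s,0,S(154,230)),(s,1,S(403,206)),(s,2,S(67,53))]
def res(q):
    c,_,_=model(*q); return np.concatenate([pix(p,np.mean(c[i][:-1],0))-o for p,i,o in obs])
r=least_squares(res,[.602,-.036,-.05,1.15]); print(r.x.round(4),r.fun.round(1))
cur,g,n=model(*r.x); print(g,n)
a=draw(t,cur,"",(210,170,390,290),4.4); b=draw(s,cur,"",(250,180,430,330),3.5)
cv2.imwrite("pics/fit.png",np.hstack([cv2.resize(a,(400,267)),cv2.resize(b[:,:],(320,267))]))
E
python3 fit.py
```

```text
[ 0.6022 -0.0445 -0.0354  1.0428] [ 0.6 -0.7  0.  -0.4  0.5  0.2 -0.  -0.9  0.6 -0.4  0.5  0.6]
[ 0.47906635 -0.13009565  0.105     ] [0.60896654 0.14539259 0.        ]
```

View pics/fit.png

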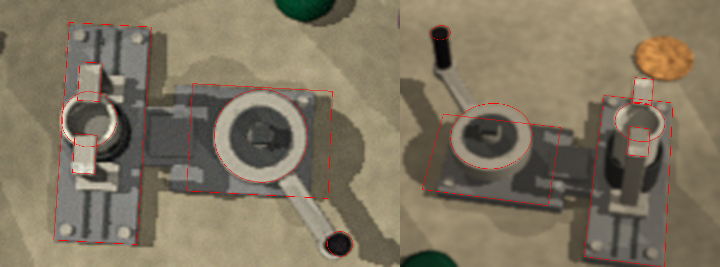

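Call:
apply_moves(commands=[[[23.3,49.9,0],0.234,0],[[23.3,49.9,0],0.234,0],[[23.3,49.9,0],0.234,0],[[23.3,49.9,0],0.234,0],[[23.3,49.9,0],0.234,0],[[23.3,49.9,0],0.234,0],[[23.3,49.9,0],0.234,0],[[23.3,49.9,0],0.234,0],[[23.3,49.9,0],0.234,0],[[23.3,49.9,0],0.234,0],[[23.3,49.9,0],0.234,0],[[23.3,49.9,0],0.234,0],[[23.3,49.9,0],0.234,0],[[23.3,49.9,0],0.234,0],[[23.3,49.9,-3],0.234,0],[[23.3,49.9,-6],0.234,0]])

```text
clock: 2.83
tool_pos: [0.4807, -0.1283, 0.1845]
orientation: [-179.9, 0.2, -145.1]
force: [0.2, -0.8, -1.1]
opening: 0.0875
gripper_force: 0.0
```

Call:
apply_moves(commands=[[[0,0,-3],0,0],[[0,0,-6],0,0],[[0,0,-7.8],0,0],[[0,0,-7.8],0,0],[[0,0,-7.8],0,0.5],[[0,0,-7.8],0,0.9],[[0,0,-7.8],0,0.9],[[0,0,-7.8],0,0.9],[[0,0,-7.8],0,0.9],[[0,0,-7.8],0,0.9]])

```text
clock: 3.67
tool_pos: [0.4792, -0.1296, 0.1063]
orientation: [-180.0, 0.1, -145.2]
force: [0.7, 0.6, -0.3]
opening: 0.053
gripper_force: 0.0
```

Run:
```python
from h import *
import cv2
o=ctrl.get_obs(); print(o["tool_pos"],o["orientation"],o["force"],o["moment"],o["opening"],o["gripper_force"])
a=ctrl.snapshot("top");b=ctrl.snapshot("scene")
f=lambda p,x:cv2.resize(np.array(p["img"])[x[1]:x[3],x[0]:x[2],::-1],(390,390),interpolation=cv2.INTER_CUBIC)
cv2.imwrite("pics/g1.png",np.hstack([f(a,(220,160,400,340)),f(b,(230,140,410,320))]))
```

```text
[ 0.47917599 -0.12960516  0.10630932] [-1.79961154e+02  7.27134933e-02 -1.45234696e+02] [ 0.68125618  0.58281895 -0.30324493] [-0.00013889  0.05973685 -0.00103106] 0.053016611732890837 0.0
```

View pics/g1.png

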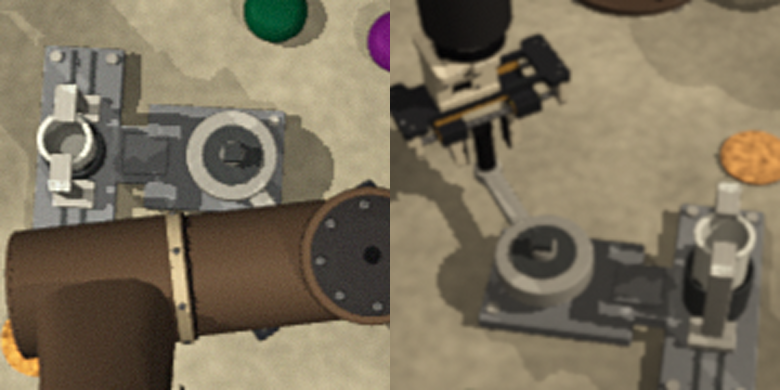

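Call:
apply_moves(commands=[[[0,0,0],0,0.9],[[0,0,0],0,0.9],[[0,0,0],0,0.9],[[0,0,0],0,0.9],[[0,0,0],0,0.9],[[0,0,0],0,0.9]])

```text
clock: 4.27
tool_pos: [0.4788, -0.1297, 0.1056]
orientation: [-180.0, -0.0, -145.2]
force: [0.8, -0.7, 0.4]
opening: 0.0235
gripper_force: 30.0
```

```bash
cat > arc.py <<'E'
import numpy as np,sys
v0,v1,n=map(float,sys.argv[1:4]); cx,cy,yaw,R=.6022,-.0445,-.0354,.15
P=lambda v:np.array([cx+R*np.cos(np.pi-.4+v+yaw),cy+R*np.sin(np.pi-.4+v+yaw)])*100
for v in np.linspace(v0,v1,int(n)+1)[1:]:
    d=P(v)-P(v0); print(f"[[{d[0]:.1f}, {d[1]:.1f}, 0], {v-v0:.2f}, 0.9]",end=", ")
print()
E
python3 arc.py 1.04 0.04 11; python3 arc.py .04 1.18 13; python3 arc.py 1.18 .04 13
python3 - <<'E'
from h import *
print(ctrl.get_obs()["opening"],ctrl.get_obs()["gripper_force"],ctrl.get_obs()["tool_pos"])
E
```

```text
[[-0.7, 1.2, 0], -0.09, 0.9], [[-1.3, 2.4, 0], -0.18, 0.9], [[-1.8, 3.6, 0], -0.27, 0.9], [[-2.2, 4.9, 0], -0.36, 0.9], [[-2.5, 6.3, 0], -0.45, 0.9], [[-2.6, 7.6, 0], -0.55, 0.9], [[-2.7, 9.0, 0], -0.64, 0.9], [[-2.5, 10.4, 0], -0.73, 0.9], [[-2.3, 11.7, 0], -0.82, 0.9], [[-2.0, 13.0, 0], -0.91, 0.9], [[-1.5, 14.3, 0], -1.00, 0.9], 
[[-0.5, -1.2, 0], 0.09, 0.9], [[-0.8, -2.5, 0], 0.18, 0.9], [[-1.0, -3.8, 0], 0.26, 0.9], [[-1.1, -5.1, 0], 0.35, 0.9], [[-1.1, -6.4, 0], 0.44, 0.9], [[-1.0, -7.7, 0], 0.53, 0.9], [[-0.8, -9.0, 0], 0.61, 0.9], [[-0.5, -10.3, 0], 0.70, 0.9], [[-0.0, -11.5, 0], 0.79, 0.9], [[0.5, -12.7, 0], 0.88, 0.9], [[1.2, -13.9, 0], 0.96, 0.9], [[2.0, -14.9, 0], 1.05, 0.9], [[2.8, -15.9, 0], 1.14, 0.9], 
[[-0.8, 1.0, 0], -0.09, 0.9], [[-1.6, 2.1, 0], -0.18, 0.9], [[-2.3, 3.2, 0], -0.26, 0.9], [[-2.8, 4.4, 0], -0.35, 0.9], [[-3.3, 5.6, 0], -0.44, 0.9], [[-3.6, 6.9, 0], -0.53, 0.9], [[-3.8, 8.2, 0], -0.61, 0.9], [[-4.0, 9.5, 0], -0.70, 0.9], [[-4.0, 10.8, 0], -0.79, 0.9], [[-3.8, 12.1, 0], -0.88, 0.9], [[-3.6, 13.4, 0], -0.96, 0.9], [[-3.3, 14.7, 0], -1.05, 0.9], [[-2.8, 15.9, 0], -1.14, 0.9], 
0.02348740810054881 30.000151097774506 [ 0.47883827 -0.12970879  0.10559141]
```

Call:
apply_moves(commands=[[[-0.7,1.2,0],-0.09,0.9],[[-1.3,2.4,0],-0.18,0.9],[[-1.8,3.6,0],-0.27,0.9],[[-2.2,4.9,0],-0.36,0.9],[[-2.5,6.3,0],-0.45,0.9],[[-2.6,7.6,0],-0.55,0.9],[[-2.7,9.0,0],-0.64,0.9],[[-2.5,10.4,0],-0.73,0.9],[[-2.3,11.7,0],-0.82,0.9],[[-2.0,13.0,0],-0.91,0.9],[[-1.5,14.3,0],-1.0,0.9],[[-1.5,14.3,0],-1.0,0.9]])

```text
clock: 5.27
tool_pos: [0.4643, 0.0149, 0.1055]
orientation: [180.0, -0.0, 157.2]
force: [-1.4, 1.0, 2.8]
opening: 0.0234
gripper_force: 30.0
```

Nice and free. Drive stroke.

Call:
apply_moves(commands=[[[-0.5,-1.2,0],0.09,0.9],[[-0.8,-2.5,0],0.18,0.9],[[-1.0,-3.8,0],0.26,0.9],[[-1.1,-5.1,0],0.35,0.9],[[-1.1,-6.4,0],0.44,0.9],[[-1.0,-7.7,0],0.53,0.9],[[-0.8,-9.0,0],0.61,0.9],[[-0.5,-10.3,0],0.7,0.9],[[0,-11.5,0],0.79,0.9],[[0.5,-12.7,0],0.88,0.9],[[1.2,-13.9,0],0.96,0.9],[[2.0,-14.9,0],1.05,0.9],[[2.8,-15.9,0],1.14,0.9],[[2.8,-15.9,0],1.14,0.9]])

```text
clock: 6.43
tool_pos: [0.4924, -0.1465, 0.1055]
orientation: [180.0, -0.0, -137.0]
force: [-1.3, 2.7, 6.0]
opening: 0.0236
gripper_force: 30.0
```

Call:
apply_moves(commands=[[[-0.8,1.0,0],-0.09,0.9],[[-1.6,2.1,0],-0.18,0.9],[[-2.3,3.2,0],-0.26,0.9],[[-2.8,4.4,0],-0.35,0.9],[[-3.3,5.6,0],-0.44,0.9],[[-3.6,6.9,0],-0.53,0.9],[[-3.8,8.2,0],-0.61,0.9],[[-4.0,9.5,0],-0.7,0.9],[[-4.0,10.8,0],-0.79,0.9],[[-3.8,12.1,0],-0.88,0.9],[[-3.6,13.4,0],-0.96,0.9],[[-3.3,14.7,0],-1.05,0.9],[[-2.8,15.9,0],-1.14,0.9],[[-2.8,15.9,0],-1.14,0.9]])

```text
clock: 7.6
tool_pos: [0.4644, 0.015, 0.1056]
orientation: [180.0, 0.0, 157.1]
force: [0.3, 0.3, 0.9]
opening: 0.0232
gripper_force: 30.0
```

Call:
apply_moves(commands=[[[-0.5,-1.2,0],0.09,0.9],[[-0.8,-2.5,0],0.18,0.9],[[-1.0,-3.8,0],0.26,0.9],[[-1.1,-5.1,0],0.35,0.9],[[-1.1,-6.4,0],0.44,0.9],[[-1.0,-7.7,0],0.53,0.9],[[-0.8,-9.0,0],0.61,0.9],[[-0.5,-10.3,0],0.7,0.9],[[0,-11.5,0],0.79,0.9],[[0.5,-12.7,0],0.88,0.9],[[1.2,-13.9,0],0.96,0.9],[[2.0,-14.9,0],1.05,0.9],[[2.8,-15.9,0],1.14,0.9],[[2.8,-15.9,0],1.14,0.9]])

```text
clock: 8.77
tool_pos: [0.4921, -0.1463, 0.1055]
orientation: [180.0, -0.0, -137.0]
force: [-1.3, 4.0, 5.1]
opening: 0.0234
gripper_force: 30.0
```

Call:
apply_moves(commands=[[[-0.8,1.0,0],-0.09,0.9],[[-1.6,2.1,0],-0.18,0.9],[[-2.3,3.2,0],-0.26,0.9],[[-2.8,4.4,0],-0.35,0.9],[[-3.3,5.6,0],-0.44,0.9],[[-3.6,6.9,0],-0.53,0.9],[[-3.8,8.2,0],-0.61,0.9],[[-4.0,9.5,0],-0.7,0.9],[[-4.0,10.8,0],-0.79,0.9],[[-3.8,12.1,0],-0.88,0.9],[[-3.6,13.4,0],-0.96,0.9],[[-3.3,14.7,0],-1.05,0.9],[[-2.8,15.9,0],-1.14,0.9],[[-2.8,15.9,0],-1.14,0.9]])

```text
clock: 9.93
tool_pos: [0.4643, 0.015, 0.1056]
orientation: [180.0, 0.1, 157.1]
force: [2.0, 0.7, -1.4]
opening: 0.0234
gripper_force: 30.0
```

Call:
apply_moves(commands=[[[-0.5,-1.2,0],0.09,0.9],[[-0.8,-2.5,0],0.18,0.9],[[-1.0,-3.8,0],0.26,0.9],[[-1.1,-5.1,0],0.35,0.9],[[-1.1,-6.4,0],0.44,0.9],[[-1.0,-7.7,0],0.53,0.9],[[-0.8,-9.0,0],0.61,0.9],[[-0.5,-10.3,0],0.7,0.9],[[0,-11.5,0],0.79,0.9],[[0.5,-12.7,0],0.88,0.9],[[1.2,-13.9,0],0.96,0.9],[[2.0,-14.9,0],1.05,0.9],[[2.8,-15.9,0],1.14,0.9],[[2.8,-15.9,0],1.14,0.9]])

```text
clock: 11.1
tool_pos: [0.492, -0.1462, 0.1055]
orientation: [180.0, 0.0, -137.1]
force: [-1.0, 4.5, 4.8]
opening: 0.0239
gripper_force: 30.0
```

Run:
```python
from ov import *
o=ctrl.get_obs(); print(o["tool_pos"],o["force"])
a=ctrl.snapshot("top");b=ctrl.snapshot("scene")
J=model(.6022,-.0445,-.0354,1.18,2.4)[0]
cur=[J[1],J[5],J[6]]
x=draw(a,cur,"",(210,170,310,290),4); y=draw(b,cur,"",(330,200,430,320),4)
cv2.imwrite("pics/j1.png",np.hstack([x,y]))
```

```text
[ 0.49202654 -0.14622507  0.1055498 ] [-0.96582475  4.50091145  4.76122827]
```

View pics/j1.png

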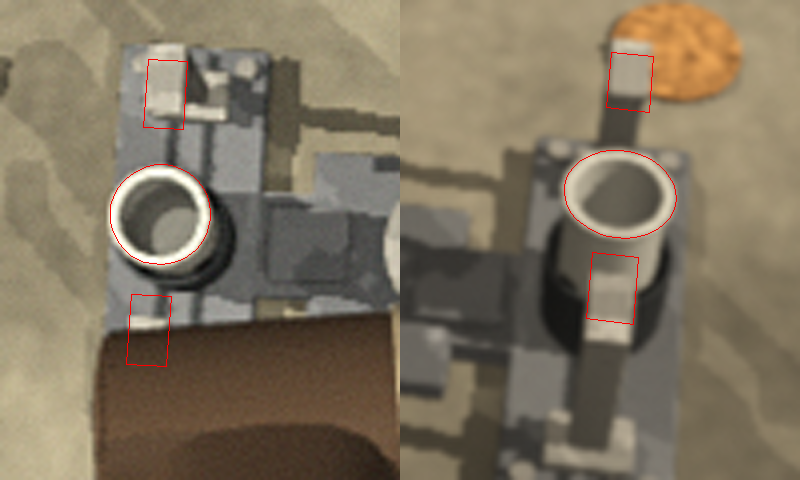

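Both jaws stand beyond the 2.4 rad outline (about 2.8): upper lip in the top crop at (165,44–112) versus the red box at 60–128, and the rim outline fits at (160,215). Release the grip and go over the nest.

Call:
apply_moves(commands=[[[0,0,0],0,0.3],[[0,0,0],0,0],[[0,0,0],0,0],[[0,0,0],0,0],[[0,0,2],0,0],[[0,0,5],0,0],[[0,0,9],0,0],[[0,0,13],0,0],[[11.7,29.1,13],-0.78,0],[[11.7,29.1,13],-0.78,0],[[11.7,29.1,13],-0.78,0],[[11.7,29.1,13],-0.78,0],[[11.7,29.1,13],-0.78,0],[[11.7,29.1,13],-0.78,0],[[11.7,29.1,13],-0.78,0],[[11.7,29.1,13],-0.78,0],[[11.7,29.1,13],-0.78,0],[[11.7,29.1,13],-0.78,0]])

```text
clock: 12.7
tool_pos: [0.6088, 0.147, 0.2345]
orientation: [-179.9, -0.1, 178.2]
force: [0.4, -0.3, -1.1]
opening: 0.0877
gripper_force: 0.0
```

Call:
apply_moves(commands=[[[0,0,-3],0,0],[[0,0,-6],0,0],[[0,0,-9],0,0],[[0,0,-11],0,0],[[0,0,-12.6],0,0],[[0,0,-12.6],0,0],[[0,0,-12.6],0,0.2],[[0,0,-12.6],0,0.3],[[0,0,-12.6],0,0.4],[[0,0,-12.6],0,0.5],[[0,0,-12.6],0,0.5],[[0,0,-12.6],0,0.5],[[0,0,-12.6],0,0.5],[[0,0,-12.6],0,0.5]])

```text
clock: 13.87
tool_pos: [0.6092, 0.1457, 0.1105]
orientation: [180.0, 0.1, 178.1]
force: [-2.1, 0.7, 5.8]
opening: 0.0567
gripper_force: 30.0
```

Call:
apply_moves(commands=[[[0,0,0.2],0,0.5],[[0,0,0.4],0,0.5],[[0,0,0.6],0,0.5],[[0,0,0.8],0,0.5],[[0,0,1.0],0,0.5],[[0,0,1.2],0,0.5],[[0,0,1.4],0,0.5],[[0,0,1.6],0,0.5],[[0,0,1.8],0,0.5],[[0,0,2.0],0,0.5],[[0,0,2.2],0,0.5],[[0,0,2.5],0,0.5],[[0,0,2.8],0,0.5],[[0,0,3.2],0,0.5],[[0,0,3.6],0,0.5],[[0,0,4.0],0,0.5]])

```text
clock: 15.2
tool_pos: [0.609, 0.1454, 0.1504]
orientation: [180.0, 0.0, 178.1]
force: [0.5, 0.0, -3.6]
opening: 0.0563
gripper_force: 30.0
```

Run:
```python
from ov import *
o=ctrl.get_obs(); print(o["tool_pos"],o["force"],o["moment"],o["orientation"],o["opening"])
a=ctrl.snapshot("top");b=ctrl.snapshot("scene")
print([onz(p,r["at"],0).round(4) for p in(a,b) for r in ctrl.spot_point(p,"mat")[:1]])
mat=[[.504+.065*np.cos(t),.362+.065*np.sin(t),.008] for t in np.linspace(0,6.283,40)]
x=draw(a,[mat],"",(140,150,320,310),2.2); y=draw(b,[mat],"",(330,170,510,330),2.2)
cv2.imwrite("pics/l1.png",np.hstack([x,y]))
```

```text
[0.60904626 0.14541518 0.15042709] [ 0.53859055  0.01124714 -3.59349022] [-2.49224877e-02 -1.28729938e-02 -2.63548019e-05] [1.79989563e+02 3.90693146e-02 1.78103987e+02] 0.05632728842822249
[array([0.5041, 0.3688, 0.    ]), array([0.35  , 0.3261, 0.    ])]
```

View pics/l1.png

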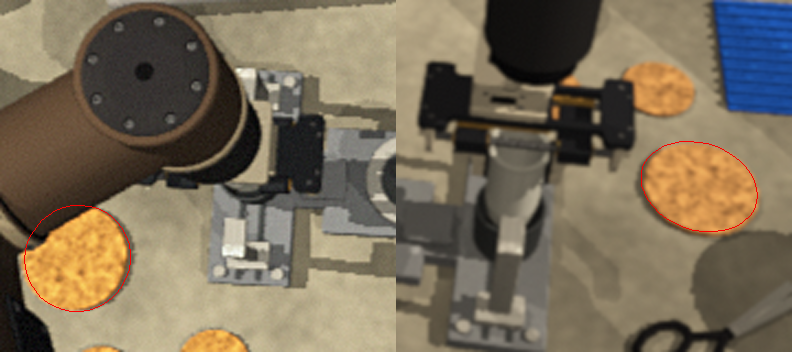

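Run:
```python
from h import *
for n in("top","scene"):
    p=ctrl.snapshot(n); im=cv2.imread(f"pics/{n}1.png"); h=cv2.cvtColor(im,cv2.COLOR_BGR2HSV)
    m=cv2.inRange(h,(5,120,110),(22,255,255)); m=cv2.morphologyEx(m,cv2.MORPH_CLOSE,np.ones((5,5)))
    u=pix(p,[.504,.362,.008]).astype(int); _,l,_,_=cv2.connectedComponentsWithStats(m); k=l==l[u[1],u[0]]
    c=max(cv2.findContours(k.astype(np.uint8),0,2)[0],key=cv2.contourArea)[:,0,:]
    q=np.array([onz(p,x,.008)[:2] for x in c.astype(float)]); e=cv2.minEnclosingCircle((q*1000).astype(np.float32))
    print(n,e,q.max(0)/2+q.min(0)/2,np.ptp(q,0))
```

```text
top ((504.9609375, 366.22467041015625), 65.49775695800781) [0.50448391 0.36571697] [0.12687939 0.12788933]
scene ((508.95794677734375, 364.69183349609375), 66.54322052001953) [0.50902289 0.3654959 ] [0.1324089  0.12710496]
```

Call:
apply_moves(commands=[[[0,0,1],0,0.5],[[0,0,2],0,0.5],[[0,0,3.5],0,0.5],[[0,0,5],0,0.5],[[0,0,6],0,0.5],[[0,0,6],0,0.5]])

```text
clock: 16.0
tool_pos: [0.6103, 0.1459, 0.2131]
orientation: [179.9, 0.3, 178.1]
force: [-0.8, 0.2, -2.1]
opening: 0.0562
gripper_force: 30.0
```

Call:
apply_moves(commands=[[[0,0.6,0],0,0.5],[[0,1.8,0],0,0.5],[[0,3.3,0],0,0.5],[[0,5,0],0,0.5],[[-0.8,6.7,0],0,0.5],[[-2,8.5,0],0,0.5],[[-3.3,10.3,0],0,0.5],[[-4.6,12.1,0],0,0.5],[[-5.9,13.9,0],0,0.5],[[-7.2,15.7,0],0,0.5],[[-8.2,17.5,0],0,0.5],[[-9,19.2,0],0,0.5],[[-9.7,20.6,0],0,0.5],[[-10.1,21.6,0],0,0.5],[[-10.2,22,0],0,0.5],[[-10.2,22,0],0,0.5],[[-10.2,22,0],0,0.5]])

```text
clock: 17.42
tool_pos: [0.5069, 0.3653, 0.2093]
orientation: [-180.0, -0.0, 178.1]
force: [0.0, -0.6, -3.4]
opening: 0.0564
gripper_force: 30.0
```

Run:
```python
from ov import *
o=ctrl.get_obs(); print(o["tool_pos"],o["force"],o["orientation"])
x,y,z=.507,.3655,o["tool_pos"][2]-.084
C=lambda r,z,x=x,y=y:[[x+r*np.cos(t),y+r*np.sin(t),z] for t in np.linspace(0,6.283,40)]
b=ctrl.snapshot("scene")
im=draw(b,[C(.022,z),C(.0305,z+.11),C(.065,.008)],"",(390,130,550,290),3.6)
cv2.imwrite("pics/m1.png",im)
```

```text
[0.5069173  0.36525265 0.20927341] [ 0.0110207  -0.60186891 -3.4404293 ] [-1.79967149e+02 -1.57507897e-02  1.78106405e+02]
```

View pics/m1.png

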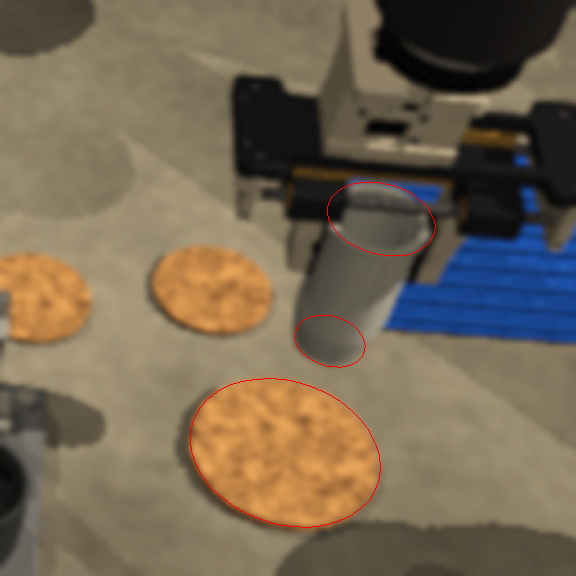

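The mould hangs upright, foot at (330,340) and rim at (382,220) as modelled, so there was no slip. The mat is at (285,452). Lower.

Call:
apply_moves(commands=[[[0,0,-1],0,0.5],[[0,0,-3],0,0.5],[[0,0,-5],0,0.5],[[0,0,-7],0,0.5],[[0,0,-9],0,0.5],[[0,0,-10],0,0.5],[[0,0,-10.6],0,0.5],[[0,0,-11],0,0.5],[[0,0,-11.2],0,0.5],[[0,0,-11.3],0,0.5],[[0,0,-11.4],0,0.5],[[0,0,-11.5],0,0.5],[[0,0,-11.5],0,0.5],[[0,0,-11.5],0,0.5]])

```text
clock: 18.63
tool_pos: [0.5069, 0.3656, 0.095]
orientation: [180.0, 0.0, 178.1]
force: [-0.2, 0.6, -3.5]
opening: 0.0562
gripper_force: 30.0
```

Call:
apply_moves(commands=[[[0,0,-0.1],0,0.5],[[0,0,-0.1],0,0.5],[[0,0,-0.2],0,0.5],[[0,0,-0.2],0,0.5]])

```text
clock: 18.97
tool_pos: [0.5069, 0.3655, 0.0926]
orientation: [180.0, 0.0, 178.1]
force: [0.2, 0.5, -3.5]
opening: 0.0567
gripper_force: 30.0
```

Call:
apply_moves(commands=[[[0,0,-0.05],0,0.5],[[0,0,-0.1],0,0.5],[[0,0,-0.1],0,0.5]])

```text
clock: 19.22
tool_pos: [0.5071, 0.3655, 0.0926]
orientation: [180.0, 0.0, 178.1]
force: [-2.1, -0.9, 5.4]
opening: 0.0563
gripper_force: 30.0
```

Contact. Open and withdraw.

Call:
apply_moves(commands=[[[0,0,0],0,0.33],[[0,0,0],0,0.3],[[0,0,0],0,0.2],[[0,0,0],0,0.1],[[0,0,0],0,0],[[0,0,0],0,0],[[0,0,0],0,0],[[0,0,0],0,0],[[0,0,1],0,0],[[0,0,3],0,0],[[0,0,6],0,0],[[0,0,9],0,0],[[0,0,12],0,0],[[0,0,15],0,0],[[0,0,15],0,0],[[0,0,15],0,0]])

```text
clock: 20.55
tool_pos: [0.5075, 0.3661, 0.2447]
orientation: [179.8, 0.2, 178.1]
force: [-0.2, -0.0, -0.4]
opening: 0.088
gripper_force: 0.0
```

Run:
```python
from ov import *
o=ctrl.get_obs(); print(o["tool_pos"],o["force"],o["opening"])
x,y,z=.507,.3655,.008
C=lambda r,z:[[x+r*np.cos(t),y+r*np.sin(t),z] for t in np.linspace(0,6.283,40)]
b=ctrl.snapshot("scene")
J=model(.6022,-.0445,-.0354,1.18,2.4)[0]
cv2.imwrite("pics/m2.png",draw(b,[C(.0305,z+.11),C(.065,.008),J[5],J[6]],"",(330,150,550,340),3))
```

```text
[0.50750416 0.36610878 0.24472337] [-0.17965307 -0.03046787 -0.39261988] 0.08801957248973177
```

View pics/m2.png

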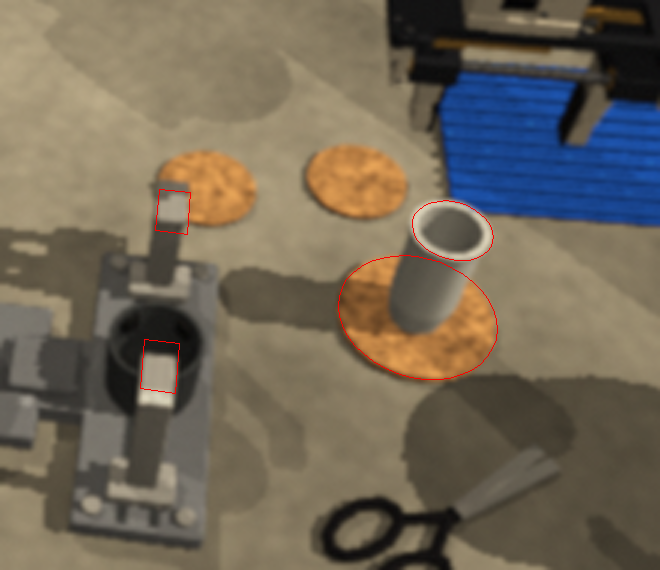

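The mould stands upright in the middle of the large mat, rim at (452,231) as modelled. Both jaws are wide open and the gripper is clear.

```bash
python3 -c "
from plant import ctrl
print(ctrl.close_job())"
```

```text
the job is handed in; nothing more can be done
None
```

The job is handed in at about 21 s: the wrench opened the jaws to about 2.8 rad (2.4 needed), and the inner mould now stands upright in the middle of the largest cork mat, with the gripper clear and nothing else touched.

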